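# Lock the rolling-height stop on the pastry bench

### The job

Two rolling-height stops stand beside the dough tray; each has a hexagonal setting nut on an upright stud and a T-handled lock nut above it. On one stop the lock nut is still backed off, with a gap over the setting nut: run that lock nut down clockwise until it meets the setting nut, tighten it against it by about another 15 degrees so that it is firmly hand-tight, then let go. Do not turn the setting nut under it, and leave the lock nut of the other stop tight.

Things in the scene. Friction and masses are not known exactly. Their poses are not given: they have to be found in the camera images.
- lock_nut_grip (a point): Point on the turning axis of the backed-off lock nut: bright aluminium, round hub 29 mm across, 8 mm high, under an upright bar 62 long, 13 thick, 37 high (mm). Point 12 mm below the bar's top, 25 above the hub, 33 above the nut's underside. x along the bar, y across its 13 mm, z up; turns and sinks with the nut (69 mm above the table when the nuts meet). Left or right stop, varies.
- lock_nut (a joint): Angle of that nut, rad, growing clockwise seen from above: 0 where it first meets the setting nut, -1.15 to -0.6 at the start (one grasp is enough). Sinks 6.4 mm per rad, by turning only. Free turning takes 0.15 N m; past 0 it is springy, about 2 N m per rad more, up to a firm stop at 0.5. Let go, it may ease back a little but stays down. At 0 the bar lies along the foot's long side.
- setting_nut (a joint): Angle (rad, 0 at the start) of the steel hexagonal setting nut under that lock nut: 42 mm across corners, 14 mm high, top 36 mm above the table, on the stud in the middle of a dark steel foot 120 x 64 x 22 mm fixed to the bench. Stiff (0.25 N m), not dragged by the lock nut. Must not be turned.
- other_lock_nut (a joint): Angle (rad, growing clockwise) of the identical lock nut on the other, identical stop across the tray, about 0.34 to 0.52 m away: 0, already down and locked, its bar along its foot, no gap. Leave it.
Things that resemble listed ones, but are neither listed nor needed, are in the scene too. Leave any orange or turquoise look-alike of the part that bears other_lock_nut alone.

How it is judged (in metres and radians):
On the way:
1. the loose lock nut is tightened against the setting nut, at least 0.1 rad (6 degrees) past first meeting it, for 0.2 s (value of joint lock_nut above 0.1 rad), for 0.2 s.
At the end, for the whole second after the job is handed in: The lock nut has been tightened and still sits down on the setting nut (its angle above -0.1 rad) and is still; the setting nut is within 0.17 rad (10 degrees) of its start; the other stop's lock nut is within 0.17 rad of tight (value of joint lock_nut above -0.1 rad and velocity of joint lock_nut between -0.1 and 0.1 rad/s and value of joint setting_nut between -0.17 and 0.17 rad and value of joint other_lock_nut above -0.17 rad); the robot touches nothing.
It fails at once if the setting nut is turned by more than 0.17 rad (10 degrees) (value of joint setting_nut below -0.17 rad or value of joint setting_nut above 0.17 rad).
It fails at once if the other stop's lock nut is loosened by more than 0.17 rad (10 degrees) (value of joint other_lock_nut below -0.17 rad).
It also fails if it takes over 32 s, if anything falls off the work surface, if the arm or the gripper's body presses on something with over 40 N, if the wrist force passes 120 N, or if a joint passes its speed limit or range.

### The arm

A 6-joint arm with a two-finger parallel gripper is mounted at the origin on the work surface. World frame = base frame: x ahead of the robot, y to its left, z up, the work surface at z = 0. Lengths are in mm, angles in rad, forces in N, time in s.
With the tool pointing down it reaches from about 275 to 1000 mm from the base axis. Payload 8.4 kg.
Tool frame: the origin (TCP) lies at the very end of the fingers, on their centre line; the grasp point (between the pads) lies manip.tcp_to_grasp behind it (manip.tcp_to_grasp is the distance from the TCP to the grasp point, in mm); z points along the fingers, y is the line along which they close (so a half turn about z gives the same grasp; the last joint's range is limited). The gripper opens to 85 mm and grips with 20 to 120 N. Pads are 22 mm wide; open, the fingers measure 114 mm over their backs; the gripper's body (76 mm by 85 mm) begins 54 mm behind the grasp point. The pads swing forward as they close: fully open they stand 13 mm farther back than shut.
Start: joints at [1.283, 0.353, 1.633, -0, 1.155, -0.002], TCP at [176.202, 599.651, 231.281] pointing down, gripper open.
Joint ranges: [-2.63, 2.63], [-0.92, 2.1], [0.06, 2.66], [-1.3, 4.44], [0, 2.69], [-3.02, 3.02]. Speed limits (rad/s): [2.22, 2.22, 2.79, 3.14, 3.14, 3.14].

### API

Orientations are given as a unit quaternion [w, x, y, z].
In Python, from workcell import manip gives the robot as it stands.
- The arm moves only by the tool jog_arm, never from a script. Its argument "steps" is a list of rows, each a list of 7 numbers: the finger opening in cm, from 0 to 8.54, then the shift along the tool's x, y, z in cm, then the turn, a rotation vector about the tool's x, y, z in rad. A call has 1 to 8 rows; each row shifts and turns the commanded pose from where the row before left it, along the tool's axes as they then stand; what a row does not reach is not made up. A row lasts 1/12 s, in which the tool goes at most 41.7 mm and 7.16 degrees, less where a joint would pass 70% of its speed; a pose out of reach is approached as far as the arm can. A call with a gripper value outside its range is refused whole. The fingers move at their own pace and stop on an object; "grip_force" is the grip in N (left out, the last holds). Time passes only in rows, so rows that do not move let the fingers close. It gives the time, the measured TCP pose, the force, the opening and the grip force at its end, in the units of the state.
- manip.get_obs(): the state, without advancing time (a new reading comes with each control period).
- manip.capture(name): name is "scene" or "side" or "wrist"; returns the picture (480x640x3 uint8, blue, green, red); there is no depth.
- manip.camera_model(name): a dict with "fx", "fy", "cx", "cy" (pixels), "pose" (4x4, takes a point from camera to world coordinates); the wrist camera has in their place "tool_from_camera" (4x4, takes a point from camera to tool coordinates, whose origin is the TCP and whose axes are the flange's). Camera axes: x right, y down, z forward; pixel columns grow to the right and rows downward; lengths in mm; the calibration is good to about 2 mm. A picture is of the moment at which its call begins: read the wrist's pose just before it. camera_model takes no time and is no camera call.
- manip.sign_off(): hands the job in; it is judged then, once.
Trained networks look in the newest picture that a camera, given by its name, has taken for a name from the list of things; names that differ only in an ending like _2 or _b are one class to them, and where a whole thing is asked for, a point or a joint stands for the part that bears it (a point fixed in the world has none). Each returns a list of dicts, best first, with "conf" (0 to 1); they miss things now and then, are a little off and sometimes report something else, mostly with a low value. They report only what shows in the picture. A call takes as long as a camera call. They do not tell look-alikes from the thing itself.
- manip.outline_of(camera, query): "pixels" (480x640 bool, what is visible of it).
- manip.mark_of(camera, query): "location" ([x, y, z] in mm, in world coordinates, good to about 4 mm: a listed point, or the origin of a listed thing).
The state is a dict: "t": time; "joint_pos": joint angles; "joint_vel": joint speeds; "tau": joint torques, N m; "tcp_pos": TCP position; "orientation": TCP orientation; "wrist_force": force on the tool from outside, world axes, zero at the start; "torque": the same for the moment, N m; "opening": finger opening in mm; "finger_force": force on a finger pad.
Only numpy, scipy, OpenCV 4.12 (cv2) and the standard library are available. Lean on these libraries where they do the work, as an engineer would, in place of code of your own. Each camera call takes 0.05 s, during which the arm holds its last target. There are 200 camera calls.

## Working session

There is one attempt and no reset: what is moved stays moved. The work goes in short steps, Python scripts to look and compute and a tool call to move; the robot and the scene stay as the last step left them, time stands still between calls to the robot, and variables do not carry over. Pictures are saved under pics/ and viewed, at most 10 in all, crops included, and the job is handed in when it is done.

Besides the shell and the picture viewer there is one more tool, called after "Emit:" as name([rows], argument=value, ...), one row to a line, values as JSON. jog_arm: Moves the arm, as the interface text tells. Its arguments: {"type":"object","properties":{"steps":{"type":"array"},"grip_force":{"type":"number"}},"required":["steps"]}

```bash
mkdir -p pics; python3 - <<'E'
from workcell import manip
import cv2,numpy as np
o=manip.get_obs();print(o['t'],o['tcp_pos'],o['orientation'],manip.tcp_to_grasp)
ims=[]
for c in("scene","side"):
    im=manip.capture(c);ims.append(im)
    for q in("lock_nut_grip","setting_nut","other_lock_nut"):
        for d in manip.mark_of(c,q): print(c,q,round(d['conf'],2),np.round(d['location']))
    m=manip.camera_model(c);print(m['fx'],np.round(m['pose'],2).tolist())
    cv2.imwrite(f'pics/{c}.png',im)
print(manip.camera_model("wrist"))
E
```

```text
0.0 [176.05581131 599.1773698  230.53613505] [-1.01425372e-04  1.42392098e-01  9.89810065e-01 -7.18523923e-04] 18.700000000000003
scene lock_nut_grip 0.81 [ 577. -236.   71.]Traceback (most recent call last):
  File "<stdin>", line 8, in <module>
ValueError: it knows: lock_nut_grip
```

```bash
python3 - <<'E'
from workcell import manip
import cv2,numpy as np
for c in("scene","side"):
    im=manip.capture(c)
    cv2.imwrite(f'pics/{c}.png',im)
    for d in manip.mark_of(c,"lock_nut_grip"): print(c,round(d['conf'],2),np.round(d['location']))
    for q in("lock_nut","other_lock_nut","setting_nut"):
      try:
        for d in manip.outline_of(c,q):
            v,u=np.nonzero(d['pixels']);print(c,q,round(d['conf'],2),u.min(),u.max(),v.min(),v.max())
      except ValueError as e: print(e)
    m=manip.camera_model(c);print(m['fx'],np.round(m['pose'],2).tolist())
print(manip.camera_model("wrist"))
E
```

```text
scene 0.67 [ 576. -239.   71.]
scene lock_nut 0.69 206 249 336 366
scene other_lock_nut 0.79 387 408 212 237
scene other_lock_nut 0.65 326 343 187 209
scene other_lock_nut 0.55 430 454 192 214
scene setting_nut 0.55 218 243 361 379
444.6992399754985 [[0.77, 0.34, -0.54, 1000.99], [0.64, -0.43, 0.64, -506.95], [-0.02, -0.84, -0.54, 570.08], [0.0, 0.0, 0.0, 1.0]]
side 0.96 [ 571. -238.   78.]
side lock_nut 0.84 480 501 311 355
side other_lock_nut 0.88 212 245 224 249
side other_lock_nut 0.84 296 324 200 223
side other_lock_nut 0.57 273 297 171 193
side setting_nut 0.57 475 501 344 364
512.8282520760588 [[0.82, -0.32, 0.47, 48.29], [-0.57, -0.44, 0.69, -559.19], [-0.01, -0.84, -0.54, 591.94], [0.0, 0.0, 0.0, 1.0]]
{'fx': 424.05965528258736, 'fy': 424.05965528258736, 'cx': 317.32445972429304, 'cy': 243.41437537445893, 'tool_from_camera': array([[-3.16758300e-04, -9.47815707e-01, -3.18818576e-01,
         8.12632219e+01],
       [ 9.99999950e-01, -3.05223464e-04, -8.61389307e-05,
        -9.22903948e-01],
       [-1.56670785e-05, -3.18818587e-01,  9.47815756e-01,
        -1.41251031e+02],
       [ 0.00000000e+00,  0.00000000e+00,  0.00000000e+00,
         1.00000000e+00]])}
```

View pics/scene.png

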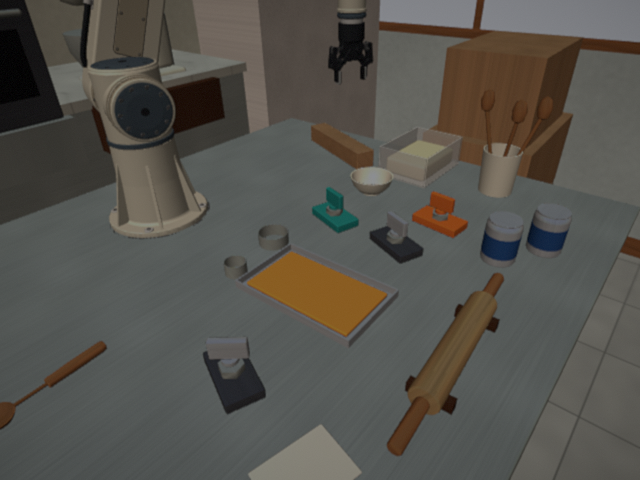

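View pics/side.png

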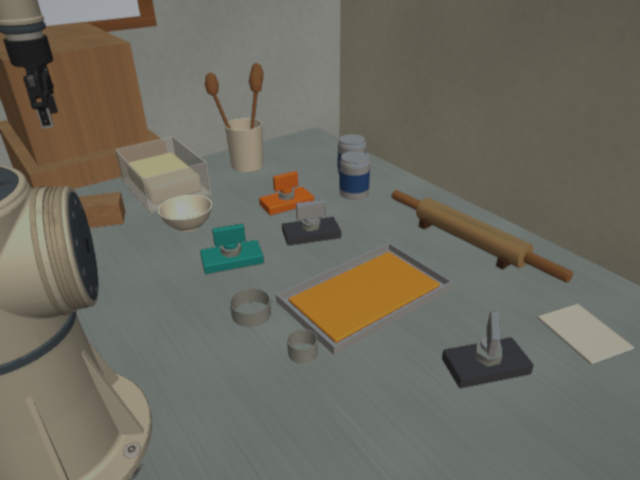

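The loose stop is the near one: its bar (scene ≈(228,349), side ≈(491,333)) lies across its foot. The far stop at scene (397,225) is aligned, and the teal and orange ones are look-alikes.

```bash
cat > h.py <<'E'
from workcell import manip
import numpy as np, cv2
from scipy.spatial.transform import Rotation as R
def cam(c,o=None):
    m=manip.camera_model(c)
    if c!="wrist": return m,m['pose']
    o=o or manip.get_obs(); q=o['orientation']; T=np.eye(4)
    T[:3,:3]=R.from_quat([q[1],q[2],q[3],q[0]]).as_matrix(); T[:3,3]=o['tcp_pos']
    return m,T@m['tool_from_camera']
def onz(mp,uv,z):
    m,P=mp; d=P[:3,:3]@[(uv[0]-m['cx'])/m['fx'],(uv[1]-m['cy'])/m['fy'],1.]
    return P[:3,3]+d*(z-P[2,3])/d[2]
E
python3 - <<'E'
from h import *
for c,l in(("scene",[((208,340),92),((248,337),92),((205,350),22),((227,408),22),((264,396),22)]),("side",[((444,352),22),((458,380),22),((531,367),22),((515,340),22)])):
    for uv,z in l: print(c,uv,np.round(onz(cam(c),uv,z)))
E
```

```text
scene (208, 340) [ 562. -260.   92.]
scene (248, 337) [ 604. -218.   92.]
scene (205, 350) [ 512. -241.   22.]
scene (227, 408) [ 627. -291.   22.]
scene (264, 396) [ 654. -243.   22.]
side (444, 352) [ 529. -193.   22.]
side (458, 380) [ 504. -244.   22.]
side (531, 367) [ 611. -290.   22.]
side (515, 340) [ 640. -239.   22.]
```

Emit:
jog_arm([
  [8.5,-2.58,-2.876,0.12,0,0,0],
  [8.5,-2.58,-2.876,0.12,0,0,0],
  [8.5,-2.58,-2.876,0.12,0,0,0],
  [8.5,-2.58,-2.876,0.12,0,0,0],
  [8.5,-2.58,-2.876,0.12,0,0,0],
  [8.5,-2.58,-2.876,0.12,0,0,0],
  [8.5,-2.58,-2.876,0.12,0,0,0],
  [8.5,-2.58,-2.876,0.12,0,0,0],
])

```text
t: 1.27
tcp_pos: [309.8, 319.1, 221.9]
orientation: [0.0, 0.142, 0.99, 0.0]
wrist_force: [0.1, 0.2, 0.3]
opening: 85.0
finger_force: 0.0
```

Emit:
jog_arm([
  [8.5,-2.58,-2.876,0.12,0,0,0],
  [8.5,-2.58,-2.876,0.12,0,0,0],
  [8.5,-2.58,-2.876,0.12,0,0,0],
  [8.5,-2.58,-2.876,0.12,0,0,0],
  [8.5,-2.58,-2.876,0.12,0,0,0],
  [8.5,-2.58,-2.876,0.12,0,0,0],
  [8.5,-2.58,-2.876,0.12,0,0,0],
  [8.5,-2.58,-2.876,0.12,0,0,0],
])

```text
t: 1.93
tcp_pos: [443.1, 39.8, 212.4]
orientation: [0.0, 0.142, 0.99, 0.0]
wrist_force: [0.4, 1.9, -0.2]
opening: 84.8
finger_force: 0.0
```

Emit:
jog_arm([
  [8.5,-2.58,-2.876,0.12,0,0,0],
  [8.5,-2.58,-2.876,0.12,0,0,0],
  [8.5,-2.58,-2.876,0.12,0,0,0],
  [8.5,-2.58,-2.876,0.12,0,0,0],
  [8.5,-2.58,-2.876,0.12,0,0,0],
  [8.5,-2.58,-2.876,0.12,0,0,0],
  [8.5,-2.58,-2.876,0.12,0,0,0],
  [8.5,-2.58,-2.876,0.12,0,0,0],
])

```text
t: 2.6
tcp_pos: [576.2, -239.2, 202.5]
orientation: [0.0, 0.143, 0.99, -0.0]
wrist_force: [0.4, 0.5, 0.4]
opening: 85.0
finger_force: 0.0
```

Emit:
jog_arm([
  [8.5,0,0,0,0,0,0.12],
  [8.5,0,0,0,0,0,0.12],
  [8.5,0,0,0,0,0,0.12],
  [8.5,0,0,0,0,0,0.12],
  [8.5,0,0,0,0,0,0.12],
  [8.5,0,0,0,0,0,0.12],
  [8.5,0,0,0,0,0,0.12],
  [8.5,0,0,0,0,0,0.12],
])

```text
t: 3.27
tcp_pos: [575.7, -237.2, 202.5]
orientation: [0.0, 0.586, 0.81, -0.0]
wrist_force: [0.6, -0.4, 0.1]
opening: 85.2
finger_force: 0.0
```

Emit:
jog_arm([
  [8.5,0,0,0,0,0,0.12],
  [8.5,0,0,0,0,0,0.12],
  [8.5,0,0,0,0,0,0.12],
  [8.5,0,0,0,0,0,0.12],
  [8.5,0,0,0,0,0,0.12],
  [8.5,0,0,0,0,0,0.12],
  [8.5,0,0,0,0,0,0.12],
  [8.5,0,0,0,0,0,0.12],
])

```text
t: 3.93
tcp_pos: [575.7, -237.2, 202.5]
orientation: [0.0, 0.894, 0.448, 0.0]
wrist_force: [-0.5, 0.5, -0.6]
opening: 84.8
finger_force: 0.0
```

```bash
python3 - <<'E'
from h import *
o=manip.get_obs(); im=manip.capture("wrist"); cv2.imwrite('pics/w1.png',im)
for d in manip.mark_of("wrist","lock_nut_grip"): print(round(d['conf'],2),np.round(d['location']))
mp=cam("wrist",o)
for q in("lock_nut",):
  for d in manip.outline_of("wrist",q):
    p=d['pixels'].astype(np.uint8); c=max(cv2.findContours(p,0,2)[0],key=cv2.contourArea)
    r=cv2.minAreaRect(c); print(q,round(d['conf'],2),r)
    print(np.round([onz(mp,x,90) for x in cv2.boxPoints(r)]).tolist())
print(np.round(mp[1][:3],2).tolist(),o['joint_pos'])
E
```

```text
0.62 [ 575. -243.   76.]
lock_nut 0.89 ((318.5, 231.5), (99.0, 39.0), 90.0)
[[589.0, -203.0, 90.0], [608.0, -217.0, 90.0], [570.0, -270.0, 90.0], [549.0, -254.0, 90.0]]
[[0.8, -0.57, -0.19, 625.47], [-0.6, -0.76, -0.26, -172.44], [-0.0, 0.32, -0.95, 343.78]] [-3.93167168e-01  3.76884848e-01  1.66627679e+00 -2.06817382e-05
  1.09832740e+00  2.47749359e-01]
```

View pics/w1.png

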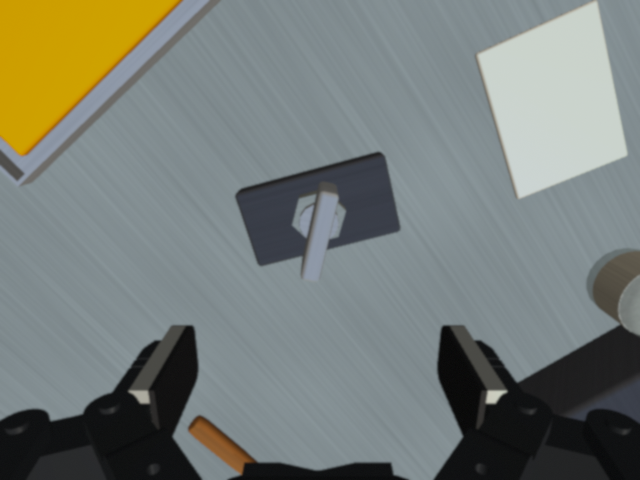

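```bash
python3 - <<'E'
from h import *
m=manip.camera_model("wrist")
o=manip.get_obs(); mp=cam("wrist",o)
im=cv2.imread('pics/w1.png'); cv2.imwrite('pics/w1c.png',cv2.resize(im[140:300,220:420],None,fx=4,fy=4,interpolation=2)[:600])
a,b=onz(mp,(328,193),88),onz(mp,(311,277),88)
print(a,b,(a+b)/2,np.linalg.norm(a-b),np.degrees(np.arctan2(*(a-b)[1::-1])))
f=[onz(mp,p,22) for p in((238,194),(382,154),(399,229),(261,265))]
print(np.round(f),np.mean(f,0),[np.degrees(np.arctan2(*(f[i]-f[j])[1::-1])) for i,j in((1,0),(2,3))])
E
```

```text
[ 598.35311436 -219.08014858   88.        ] [ 556.80888522 -257.73857695   88.        ] [ 577.58099979 -238.40936277   88.        ] 56.7485423550032 42.93930886427757
[[ 535. -191.   22.]
 [ 641. -231.   22.]
 [ 620. -288.   22.]
 [ 513. -247.   22.]] [ 577.2750406  -239.28683154   22.        ] [np.float64(-20.717903478151115), np.float64(-20.74404530995965)]
```

View pics/w1c.png

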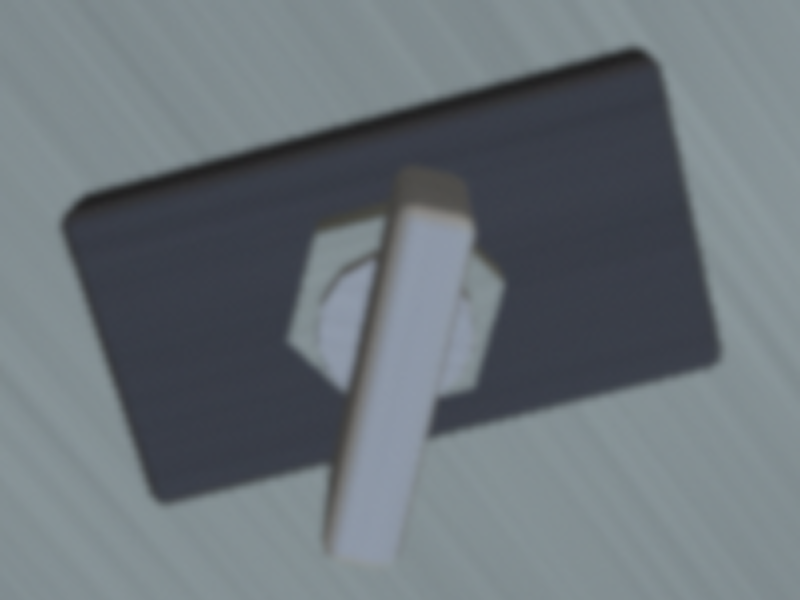

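Bar axis is at ≈(577.5,−239) with the bar at ≈43°. The foot is at −20.7°, so the nut is at about −1.11 rad. I'll align, descend and grip.

Emit:
jog_arm([
  [8.5,0,0,0,0,0,0.09],
  [8.5,0,0,0,0,0,0.088],
  [6,0,0.26,3.0,0,0,0],
  [5,0,0,3.5,0,0,0],
  [5,0,0,3.5,0,0,0],
  [5,0,0,2.5,0,0,0],
  [5,0,0,1.9,0,0,0],
  [5,0,0,0,0,0,0],
], grip_force=40)

```text
t: 4.75
tcp_pos: [574.8, -237.9, 54.4]
orientation: [-0.002, 0.928, 0.372, -0.002]
wrist_force: [-0.9, -0.0, 0.1]
opening: 50.0
finger_force: 0.0
```

```bash
python3 - <<'E'
from h import *
im=manip.capture("wrist"); cv2.imwrite('pics/w2.png',im); o=manip.get_obs();print(o['t'],o['tcp_pos'],o['orientation'],o['wrist_force'],o['opening'])
E
```

```text
4.8 [ 576.04097615 -238.45145784   56.64191189] [-0.00143639  0.92846153  0.37142294 -0.0014594 ] [ 0.55296411 -0.08167895  0.518746  ] 50.17569399460264
```

View pics/w2.png

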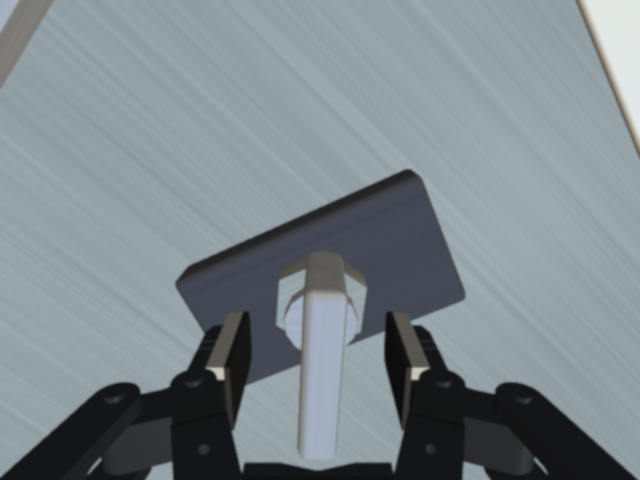

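The bar sits between the fingers, centred at column ≈322 against ≈318 for the fingers, and leans about 2°. Small trim, then close.

Emit:
jog_arm([
  [5,0,0.1,0,0,0,0.03],
  [5,0,0,0,0,0,0],
  [3,0,0,0,0,0,0],
  [2,0,0,0,0,0,0],
  [1,0,0,0,0,0,0],
  [0.6,0,0,0,0,0,0],
  [0.6,0,0,0,0,0,0],
  [0.6,0,0,0,0,0,0],
], grip_force=60)

```text
t: 5.47
tcp_pos: [576.9, -238.2, 59.6]
orientation: [-0.002, 0.935, 0.356, -0.001]
wrist_force: [-7.0, 9.0, 13.2]
opening: 12.0
finger_force: 59.2
```

Emit:
jog_arm([
  [0.6,0,0,0,0,0,0],
  [0.6,0,0,0,0,0,0],
  [0.6,0,0,0,0,0,0],
], grip_force=110)

```text
t: 5.72
tcp_pos: [577.0, -238.2, 59.7]
orientation: [-0.002, 0.935, 0.356, -0.001]
wrist_force: [-7.3, 8.4, 14.8]
opening: 11.5
finger_force: 107.3
```

Emit:
jog_arm([
  [0.6,0,-0.05,0,0,0,0.05],
  [0.6,0,0,0.03,0,0,0.1],
  [0.6,0,0,0.064,0,0,0.1],
  [0.6,0,0,0.064,0,0,0.1],
  [0.6,0,0,0.064,0,0,0.1],
  [0.6,0,0,0.064,0,0,0.1],
])

```text
t: 6.22
tcp_pos: [577.2, -238.8, 56.3]
orientation: [-0.0, 0.996, 0.087, -0.001]
wrist_force: [-3.3, 2.9, 6.6]
opening: 11.5
finger_force: 107.5
```

```bash
python3 - <<'E'
from h import *
o=manip.get_obs();print(o['tcp_pos'],o['orientation'],o['wrist_force'],o['torque'],o['opening'],o['joint_pos'])
E
```

```text
[ 577.17385231 -238.77900174   56.29125127] [-4.22299562e-04  9.96214567e-01  8.69254415e-02 -5.70046398e-04] [-3.33930276  2.90377028  6.55007457] [0.36950935 0.65680799 0.107657  ] 11.52200205298664 [-3.94786128e-01  5.57057436e-01  1.75595219e+00  2.98312765e-04
  8.29984731e-01  1.00173811e+00]
```

Emit:
jog_arm([
  [0.6,0,0,0.064,0,0,0.1],
  [0.6,0,0,0.064,0,0,0.1],
  [0.6,0,0,0.064,0,0,0.1],
  [0.6,0,0,0.064,0,0,0.1],
  [0.6,0,0,0.064,0,0,0.1],
  [0.6,0,0,0.02,0,0,0.035],
  [0.6,0,0,0,0,0,0],
])

```text
t: 6.8
tcp_pos: [577.0, -239.5, 52.9]
orientation: [0.0, 0.984, -0.178, -0.001]
wrist_force: [-4.8, -0.5, 5.1]
opening: 11.0
finger_force: 107.6
```

```bash
python3 - <<'E'
from h import *
o=manip.get_obs();print(o['tcp_pos'],o['orientation'],o['wrist_force'],o['torque'],o['opening'])
E
```

```text
[ 577.04762974 -239.47360801   52.87231299] [ 1.79685778e-04  9.83965453e-01 -1.78357930e-01 -6.35533719e-04] [-4.76785528 -0.48249529  5.06200745] [-0.22008037  0.80268991 -0.11303668] 11.021903499075162
```

Emit:
jog_arm([
  [0.6,0,0,0.064,0,0,0.1],
  [0.6,0,0,0.064,0,0,0.1],
  [0.6,0,0,0.05,0,0,0.08],
  [0.6,0,0,0,0,0,0],
  [0.6,0,0,0,0,0,0],
])

```text
t: 7.22
tcp_pos: [576.9, -239.8, 51.4]
orientation: [0.001, 0.95, -0.313, -0.001]
wrist_force: [-7.3, -1.5, 8.9]
opening: 11.1
finger_force: 108.1
```

```bash
python3 - <<'E'
from h import *
o=manip.get_obs();print(o['tcp_pos'],o['orientation'],o['wrist_force'],o['torque'],o['opening'])
E
```

```text
[ 576.86762799 -239.80341901   51.37812831] [ 5.62474544e-04  9.49870750e-01 -3.12641673e-01 -6.53259663e-04] [-7.26955506 -1.50283444  8.90450348] [-0.38339444  1.16363342  0.20344106] 11.062100633380377
```

```bash
python3 - <<'E'
from h import *
im=manip.capture("wrist"); cv2.imwrite('pics/w3.png',im)
E
```

```text
(no output)
```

View pics/w3.png

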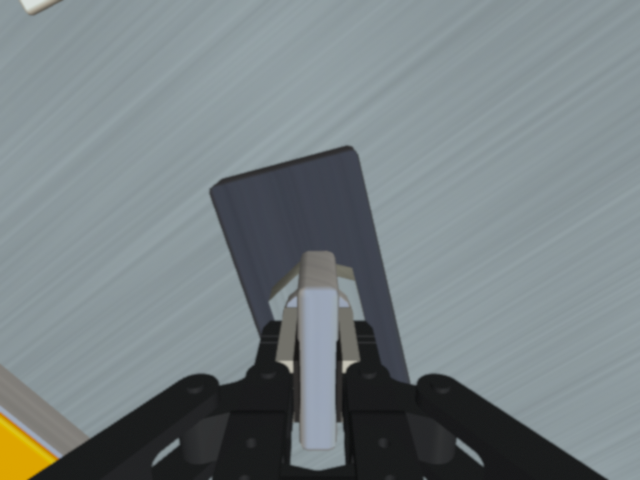

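The bar is square in the pads, and the foot's edges are turned relative to it. I'll compute that angle.

```bash
python3 - <<'E'
from h import *
mp=cam("wrist")
for z,l in((22,[((214,190),(258,325)),((358,158),(408,380)),((218,186),(350,149))]),(84,[((300,290),(301,445)),((336,290),(336,445))])):
  for a,b in l:
    d=onz(mp,b,z)-onz(mp,a,z); print(z,a,np.degrees(np.arctan2(d[1],d[0])))
E
```

```text
22 (214, 190) 157.25200134987205
22 (358, 158) 158.06140476682918
22 (218, 186) -110.96540491888838
84 (300, 290) 143.14573887670701
84 (336, 290) 144.36815778078213
```

The bar is ≈14–15° past the foot line, so it is tight. Hold briefly, release and retreat.

Emit:
jog_arm([
  [0.6,0,0,0,0,0,0.01],
  [0.6,0,0,0,0,0,0],
  [0.6,0,0,0,0,0,0],
  [2,0,0,0,0,0,0],
  [4,0,0,0,0,0,0],
  [5,0,0,0,0,0,0],
  [5,0,0,0,0,0,0],
  [5,0,0,0,0,0,0],
])

```text
t: 7.93
tcp_pos: [578.0, -239.4, 50.5]
orientation: [-0.0, 0.948, -0.318, 0.0]
wrist_force: [0.6, -0.2, 0.2]
opening: 49.9
finger_force: 0.0
```

Emit:
jog_arm([
  [5,0,0,-0.5,0,0,0],
  [5,0,0,-2,0,0,0],
  [5,0,0,-3,0,0,0],
  [5,0,0,-3.5,0,0,0],
  [5,0,0,-3.5,0,0,0],
  [5,0,0,-2,0,0,0],
  [5,0,0,0,0,0,0],
  [5,0,0,0,0,0,0],
])

```text
t: 8.6
tcp_pos: [578.6, -239.7, 197.1]
orientation: [0.0, 0.948, -0.318, 0.002]
wrist_force: [-0.5, -0.5, -0.5]
opening: 50.1
finger_force: 0.0
```

```bash
python3 - <<'E'
from h import *
im=manip.capture("wrist"); cv2.imwrite('pics/w4.png',im)
E
```

```text
(no output)
```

View pics/w4.png

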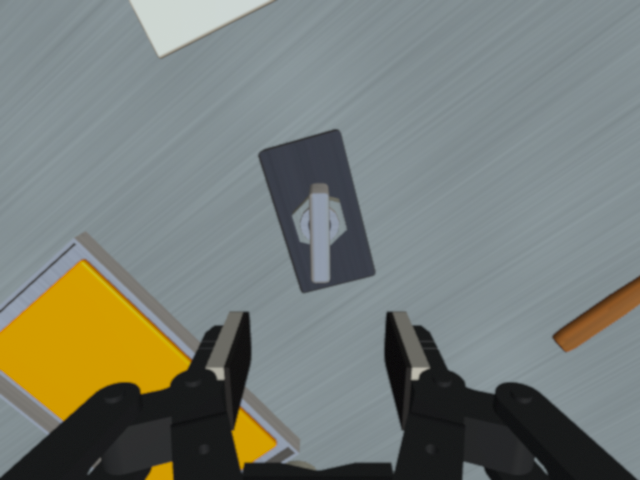

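The bar at (320,235) is still ≈15° past the foot's axis, the hex nut's corner still points along the foot, and the gripper is clear.

```bash
python3 -c "
from workcell import manip
print(manip.sign_off())"
```

```text
the job is handed in; nothing more can be done
None
```

I ran the near stop's lock nut down and tightened it about 15° past meeting the setting nut. I then let go and handed the job in at about 8.7 s, without touching the setting nut or the other stop; the judge's verdict was not shown.

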